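Gauge the open well of a dry bath and close it with the matching plug

TASK

The open front well of the dry bath has to be closed for the next run with the aluminium plug that fills it exactly: standing on the well's floor with its shoulder flush with the block's upper face, neither proud nor sunk. Nobody knows how deep this well is, so first lower the depth rod into it until you feel the floor and read its depth, then seat the matching plug and let go; at the end the rod stands upright again in its hole in the white stand. Be gentle: never force the rod or a plug against the metal (25 N is already too much), leave the other two plugs standing in the stand and do not disturb the bottles, beaker and dish.

Things in the scene. Friction and masses are not known exactly. Their poses are not given: they have to be found in the camera images.
- dry_bath: Dry bath (block heater), white housing 200 x 156 mm, 78 mm high, fixed; origin at the centre of its underside, x to its back, y along its width (left, seen from the control panel), z up. In the bay in its top lies an aluminium block with several bores.
- block_top (a point): Centre of the block's upper face (94 x 112 mm, 92 mm above the bench, 14 mm above the housing) when the block lies in the middle of its bay. The block has play: it lies up to 3 mm off this along each of the bath's x and y, different each run; it stays put during the work. The rules call it 'block', and the well's floor 'well_floor_a', '_b' or '_c' (one of them lies in the well).
- well_nominal (a point): Centre of the well's mouth if the block lay mid-bay; the real axis is up to 3 mm off along each of the bath's x and y, the height is true. The well is the one large open bore, in the block's front half: vertical, blind, 17 mm in diameter, 1.5 mm chamfer, flat floor 30, 36 or 42 mm below the face (differs from run to run).
- tube_row (a point): Middle of a row of four small tube wells across the block, 40 mm behind the well, on the level of the block's face; three hold micro tubes that stand about 11 mm above the face. A second row of small wells lies behind them.
- plug_stand: White plastic stand, 58 x 214 mm, 36 mm high, fixed; origin at the centre of its underside, y along its length, z up. Sockets 24 mm deep (floor 12 mm above the bench) on its centre line: three of 17.5 mm diameter for the plugs at y = -81, -33, +15 mm (which plug stands where changes), one of 7.5 mm for the depth rod at y = +75 mm.
- socket_d (a point): Centre of the mouth of the depth rod's socket in the stand (7.5 mm diameter, 2 mm chamfer, 24 mm deep), 36 mm above the bench; the rod may lean in it by up to 0.06 rad.
- rod_mid (a point): Depth rod, loose, standing in the stand; this point lies on its axis half-way up, 63 mm above its tip; z along the rod from tip to grip, x and y square to the grip's flats. Steel pin 6 mm in diameter and 78 mm long, with a ring mark every 10 mm from the tip, then a grey square grip 13 x 13 mm, 44 mm high (its middle 100 mm above the tip) and a 4 mm button on top; its top stands 138 mm above the bench. 60 g.
- rod_tip (a point): The lower end of the depth rod, on its axis; axes as rod_mid.
- depth_rod: The depth rod itself; origin at its lower end.
- plug_short_mid (a point): The short plug, loose, aluminium, standing upright in the stand: round body 16 mm in diameter (1.5 mm chamfer at the foot) and 30 mm long, on it a square grip 11 x 11 mm, 34 mm high. This point lies on its axis half-way up, 32 mm above its foot; z up the plug, x and y square to the grip's flats. About 50 g.
- plug_short_shoulder (a point): On the short plug's axis at its shoulder, where the round body ends and the square grip begins, 30 mm above its foot; axes as plug_short_mid.
- plug_short: The short plug itself; origin at its foot.
- plug_middle_mid (a point): The middle plug, loose, aluminium, standing upright in the stand: round body 16 mm in diameter (1.5 mm chamfer at the foot) and 36 mm long, on it a square grip 11 x 11 mm, 34 mm high. This point lies on its axis half-way up, 35 mm above its foot; z up the plug, x and y square to the grip's flats. About 50 g.
- plug_middle_shoulder (a point): On the middle plug's axis at its shoulder, where the round body ends and the square grip begins, 36 mm above its foot; axes as plug_middle_mid.
- plug_middle: The middle plug itself; origin at its foot.
- plug_long_mid (a point): The long plug, loose, aluminium, standing upright in the stand: round body 16 mm in diameter (1.5 mm chamfer at the foot) and 42 mm long, on it a square grip 11 x 11 mm, 34 mm high. This point lies on its axis half-way up, 38 mm above its foot; z up the plug, x and y square to the grip's flats. About 50 g.
- plug_long_shoulder (a point): On the long plug's axis at its shoulder, where the round body ends and the square grip begins, 42 mm above its foot; axes as plug_long_mid.
- plug_long: The long plug itself; origin at its foot.
- beaker_1l: Glass beaker, 107 mm wide, 120 mm high, loose bystander to the left; origin at its underside.
- petri_dish: Single petri dish, 61 mm wide, 15 mm high, loose bystander between bath and stand, toward the back; origin at its underside.
- white_bottle: Small white bottle, 42 mm wide, 68 mm high, loose bystander in front, near the robot; origin at its underside.
- round_bottle: Round clear bottle with a wide cap, 56 mm wide, 99 mm high, loose bystander at the right; origin at its underside.
Mind the look-alikes: they are no part of the job. What is shaped like the depth_rod but blue is not meant.

How it is judged:
On the way:
1. the depth rod stands in the well and touches its floor (horizontal distance between rod_tip and well_nominal below 0.012 m and z of rod_tip in the frame of well_nominal below -0.028 m and (contact force between depth_rod and well_floor_a above 0.3 N or contact force between depth_rod and well_floor_b above 0.3 N or contact force between depth_rod and well_floor_c above 0.3 N)), for 0.06 s.
At the end, for the whole second after the job is handed in: a plug stands still and upright (to 0.07 rad) in the well, within 7 mm of well_nominal sideways, its shoulder level with the block's face to 2.5 mm, as only the right plug does; the other two plugs stand in the stand, the rod upright in its own socket (((horizontal distance between plug_short_shoulder and well_nominal below 0.007 m and z of plug_short_shoulder in the frame of well_nominal between -0.0025 and 0.0025 m and angle between plug_short_shoulder's own z axis and vertical below 0.07 rad and linear speed of plug_short below 0.02 m/s and z of plug_middle_shoulder in the frame of plug_stand between 0.044 and 0.052 m and horizontal distance between each of plug_middle_shoulder, plug_long_shoulder and plug_stand below 0.1 m and angle between each of plug_middle_shoulder, plug_long_shoulder's own z axis and vertical below 0.25 rad and z of plug_long_shoulder in the frame of plug_stand between 0.05 and 0.058 m) or (horizontal distance between plug_middle_shoulder and well_nominal below 0.007 m and z of plug_middle_shoulder in the frame of well_nominal between -0.0025 and 0.0025 m and angle between plug_middle_shoulder's own z axis and vertical below 0.07 rad and linear speed of plug_middle below 0.02 m/s and z of plug_short_shoulder in the frame of plug_stand between 0.038 and 0.046 m and horizontal distance between each of plug_short_shoulder, plug_long_shoulder and plug_stand below 0.1 m and angle between each of plug_short_shoulder, plug_long_shoulder's own z axis and vertical below 0.25 rad and z of plug_long_shoulder in the frame of plug_stand between 0.05 and 0.058 m) or (horizontal distance between plug_long_shoulder and well_nominal below 0.007 m and z of plug_long_shoulder in the frame of well_nominal between -0.0025 and 0.0025 m and angle between plug_long_shoulder's own z axis and vertical below 0.07 rad and linear speed of plug_long below 0.02 m/s and z of plug_short_shoulder in the frame of plug_stand between 0.038 and 0.046 m and horizontal distance between each of plug_short_shoulder, plug_middle_shoulder and plug_stand below 0.1 m and angle between each of plug_short_shoulder, plug_middle_shoulder's own z axis and vertical below 0.25 rad and z of plug_middle_shoulder in the frame of plug_stand between 0.044 and 0.052 m)) and horizontal distance between rod_tip and socket_d below 0.006 m and z of rod_tip in the frame of plug_stand below 0.018 m and angle between rod_tip's own z axis and vertical below 0.25 rad); the robot touches nothing.
It fails at once if the depth rod or a plug is forced against the floor of the well (25 N) or the rest of the block (40 N, as wedging in the bore counts on both sides) (contact force between any of depth_rod, plug_short, plug_middle, plug_long and block above 40 N or contact force between any of depth_rod, plug_short, plug_middle, plug_long and well_floor_a above 25 N or contact force between any of depth_rod, plug_short, plug_middle, plug_long and well_floor_b above 25 N or contact force between any of depth_rod, plug_short, plug_middle, plug_long and well_floor_c above 25 N).
It fails at once if a bystander is pushed away (distance of any of beaker_1l, petri_dish, white_bottle, round_bottle from where it was at the start of the episode above 0.03 m).
It also fails if it takes over 72 s, if anything falls off the work surface, if the arm or the gripper's body presses on something with over 40 N, if the wrist force passes 120 N, or if a joint passes its speed limit or range.

ROBOT

A 6-joint arm with a two-finger parallel gripper is mounted at the origin on a cart in front of the work surface, level with it; the furniture and walls round the work are solid. World frame = base frame: x ahead of the robot, y to its left, z up, the work surface at z = 0. Lengths are in m, angles in rad, forces in N, time in s.
With the tool pointing down it reaches from about 0.375 to 0.9 m from the base axis. Payload 3.1 kg.
Tool frame: the origin (TCP) lies between the finger pads; the fingertips stand 22 mm ahead of it and the grasp point (between the pads) lies 3 mm ahead of it; z points along the fingers, y is the line along which they close (so a half turn about z gives the same grasp; the last joint's range is limited). The gripper opens to 87 mm and grips with 3 to 60 N. Pads are 19 mm wide; open, the fingers measure 117 mm over their backs; the gripper's body (75 mm by 190 mm) begins 51 mm behind the grasp point.
Start: joints at [0.96, 0.527, 1.433, -0, 1.181, -0.178], TCP at [0.262, 0.567, 0.245] pointing down, gripper open.
Joint ranges: [-3.08, 3.08], [-0.75, 2.2], [0.22, 2.44], [-1.43, 4.57], [0, 2.65], [-2.85, 2.85]. Speed limits (rad/s): [2.79, 2.79, 3.14, 3.14, 3.14, 3.14].

INTERFACE

Orientations are given as a unit quaternion [x, y, z, w].
In Python, from rig import robot gives the robot as it stands.
- The arm moves only by the tool move_arm, never from a script. Its argument "series" is text: rows parted by semicolons, each of 6 numbers parted by spaces: the shift along the tool's x, y, z in mm, then the turn, a rotation vector about the tool's x, y, z in degrees. In form: dx dy dz ax ay az; .... A call has 1 to 8 rows; each row is the pose to reach, as a shift and turn from the pose commanded when the call began, along the tool's axes at that moment; what a row does not reach only later rows make up. A row lasts 1/12 s, in which the tool goes at most 41.7 mm and 7.16 degrees, less where a joint would pass 70% of its speed; a pose out of reach is approached as far as the arm can. A call with a gripper value outside its range is refused whole. "jaw" is the opening, from 0 (shut) to 1 (fully open), set as the call begins (left out, the last holds). The fingers move at their own pace and stop on an object; "newtons" is the grip in N (left out, the last holds). Time passes only in rows, so rows that repeat a pose let the fingers close. It gives the time, the measured TCP pose, the force, the opening and the grip force at its end, in the units of the state.
- robot.get_obs(): the state, without advancing time (a new reading comes with each control period).
- robot.camera(name): name is "side" or "top"; returns a dict with "img" (384x512x3 uint8, red, green, blue), "mtx" (3x3 intrinsics, pixels), "distortion" ([k1, k2, p1, p2, k3] as OpenCV has them; the pictures are not rectified), "world_to_cam" (4x4, takes a point from world to camera coordinates). Camera axes: x right, y down, z forward; pixel columns grow to the right and rows downward; lengths in m; the calibration is good to about 2 mm. A picture is of the moment at which its call begins. There is no depth.
- robot.hand_in(): hands the job in; it is judged then, once.
Trained networks look in a picture, given as the dict that the camera call returned (one of the last four; its "shot" number tells which), for a name from the list of things; names that differ only in an ending like _2 or _b are one class to them, and where a whole thing is asked for, a point or a joint stands for the part that bears it (a point fixed in the world has none). Each returns a list of dicts, best first, with "p" (0 to 1); they miss things now and then, are a little off and sometimes report something else, mostly with a low value. They report only what shows in the picture. A call takes as long as a camera call. They do not tell look-alikes from the thing itself.
- robot.search_frame(picture, thing): "xyz" ([x, y, z] in m, in world coordinates, good to about 4 mm: the middle of the surface that is visible of it).
- robot.tip_of(picture, thing): "xyz" ([x, y, z] in m, in world coordinates, good to about 4 mm: a listed point, or the origin of a listed thing).
The state is a dict: "time": time; "q": joint angles; "joint_velocities": joint speeds; "joint_torque": joint torques, N m; "position": TCP position; "tool_rot": TCP orientation; "ft_force": force on the tool from outside, world axes, zero at the start; "moment": the same for the moment, N m; "grip_width": finger opening in m; "grip_force": force on a finger pad.
Only numpy, scipy, OpenCV 4.12 (cv2) and the standard library are available. Lean on these libraries where they do the work, as an engineer would, in place of code of your own. Each camera call takes 0.05 s, during which the arm holds its last target. There are 200 camera calls.

## Working session

There is one attempt and no reset: what is moved stays moved. The work goes in short steps, Python scripts to look and compute and a tool call to move; the robot and the scene stay as the last step left them, time stands still between calls to the robot, and variables do not carry over. Pictures are saved under pics/ and viewed, at most 10 in all, crops included, and the job is handed in when it is done.

Besides the shell and the picture viewer there is one more tool, called after "Call:" by a JSON object that holds its "fn" and its "kwargs", one argument or row to a line. move_arm: Moves the arm, as the interface text tells. Its arguments: {"type":"object","properties":{"series":{"type":"string"},"jaw":{"type":"number"},"newtons":{"type":"number"}},"required":["series"]}

```bash
mkdir -p pics
cat > h.py <<'E'
import numpy as np, cv2
from rig import robot
def proj(c,P):
    w=c["world_to_cam"]; r,_=cv2.Rodrigues(w[:3,:3].copy())
    return cv2.projectPoints(np.array(P,float).reshape(-1,1,3),r,w[:3,3].copy(),c["mtx"],np.array(c["distortion"],float))[0].reshape(-1,2)
def ray(c,uv):
    n=cv2.undistortPoints(np.array(uv,float).reshape(-1,1,2),c["mtx"],np.array(c["distortion"],float)).reshape(-1,2)
    w=np.array(c["world_to_cam"]);R=w[:3,:3];t=w[:3,3]
    return -R.T@t, np.c_[n,np.ones(len(n))]@R
def atz(c,uv,z):
    o,d=ray(c,uv); return o+d*((z-o[2])/d[:,2])[:,None]
def shot(name,fn=None,box=None,s=1):
    c=robot.camera(name); c={k:(np.array(v) if k in("mtx","distortion","world_to_cam") else v) for k,v in c.items()}
    if fn:
        im=c["img"]
        if box: x0,y0,x1,y1=box; im=im[y0:y1,x0:x1]
        cv2.imwrite("pics/"+fn,cv2.cvtColor(cv2.resize(im,None,fx=s,fy=s,interpolation=cv2.INTER_CUBIC),cv2.COLOR_RGB2BGR))
    return c
E
python3 - <<'E'
from h import *
o=robot.get_obs(); print({k:np.round(v,4) for k,v in o.items()})
for n in("top","side"):
    c=shot(n,n+"0.png"); print(n,np.round(ray(c,[[256,192]]),3))
    for t in ["dry_bath","block_top","well_nominal","tube_row","plug_stand","socket_d","rod_mid","rod_tip","plug_short_mid","plug_middle_mid","plug_long_mid","plug_short_shoulder","plug_long_shoulder"]:
        print(t,[(np.round(r["xyz"],3).tolist(),round(r["p"],2)) for r in robot.tip_of(c,t)[:3]])
E
```

```text
{'time': np.float64(0.0), 'q': array([ 0.9595,  0.5284,  1.4339, -0.    ,  1.1814, -0.1785]), 'joint_velocities': array([-0.0001,  0.0027,  0.0003,  0.0001,  0.0012, -0.0007]), 'joint_torque': array([ 2.00000e-03, -4.40039e+01, -1.76599e+01,  6.34000e-02,
        5.82000e-02, -2.00000e-04]), 'position': array([0.2617, 0.5668, 0.2436]), 'tool_rot': array([ 2.147e-01,  9.767e-01, -1.000e-03, -4.000e-04]), 'ft_force': array([-0.965 , -0.2732,  0.0545]), 'moment': array([ 0.0367, -0.0127,  0.0189]), 'grip_force': np.float64(0.0), 'grip_width': np.float64(0.0872)}Traceback (most recent call last):
  File "<stdin>", line 4, in <module>
    return _wrapfunc(a, 'round', decimals=decimals, out=out)
    return _wrapit(obj, method, *args, **kwds)
    conv = _array_converter(obj)
ValueError: setting an array element with a sequence. The requested array has an inhomogeneous shape after 1 dimensions. The detected shape was (2,) + inhomogeneous part.
```

Run:
```python
from h import *
for n in("top","side"):
    c=shot(n,n+"1.png"); print(n,[np.round(a,3) for a in ray(c,[[256,192]])])
    for t in ["dry_bath","block_top","well_nominal","tube_row","plug_stand","socket_d","rod_mid","rod_tip","plug_short_mid","plug_middle_mid","plug_long_mid","plug_short_shoulder","plug_long_shoulder"]:
        print(t,[(np.round(r["xyz"],3).tolist(),round(r["p"],2)) for r in robot.tip_of(c,t)[:3]])
```

```text
top [array([ 0.28 , -0.005,  1.202]), array([[ 0.21 ,  0.016, -0.978]])]
dry_bath [([0.601, 0.058, 0.002], 0.75)]
block_top [([0.62, 0.058, 0.094], 0.57)]
well_nominal []
tube_row [([0.456, 0.399, -0.001], 0.68)]
plug_stand [([0.467, -0.258, 0.0], 0.62)]
socket_d [([0.488, -0.184, 0.033], 0.82), ([0.473, -0.24, 0.057], 0.66)]
rod_mid [([0.573, -0.24, 0.061], 0.62), ([0.484, -0.179, 0.078], 0.56)]
rod_tip [([0.49, -0.18, 0.013], 0.58)]
plug_short_mid [([0.49, -0.182, 0.013], 0.72), ([0.456, -0.29, 0.044], 0.39)]
plug_middle_mid [([0.443, -0.334, 0.044], 0.51), ([0.455, -0.288, 0.045], 0.2)]
plug_long_mid [([0.471, -0.239, 0.054], 0.43)]
plug_short_shoulder [([0.453, -0.289, 0.043], 0.41)]
plug_long_shoulder []
side [array([ 0.356, -1.078,  0.569]), array([[ 0.158,  0.903, -0.4  ]])]
dry_bath [([0.597, 0.057, -0.001], 0.61)]
block_top [([0.615, 0.061, 0.092], 0.97)]
well_nominal [([0.598, 0.058, 0.093], 0.83)]
tube_row [([0.635, 0.061, 0.091], 0.79)]
plug_stand [([0.467, -0.256, 0.0], 0.92)]
socket_d [([0.49, -0.188, 0.04], 0.66), ([0.442, -0.337, 0.046], 0.58)]
rod_mid [([0.569, -0.238, 0.06], 0.75), ([0.468, -0.238, 0.012], 0.65), ([0.486, -0.181, 0.079], 0.56)]
rod_tip [([0.569, -0.237, -0.0], 0.75)]
plug_short_mid [([0.46, -0.287, 0.041], 0.5)]
plug_middle_mid [([0.443, -0.341, 0.046], 0.69), ([0.49, -0.184, 0.079], 0.31)]
plug_long_mid [([0.468, -0.239, 0.049], 0.51)]
plug_short_shoulder [([0.457, -0.283, 0.039], 0.49)]
plug_long_shoulder [([0.471, -0.235, 0.056], 0.62)]
```

View pics/top1.png

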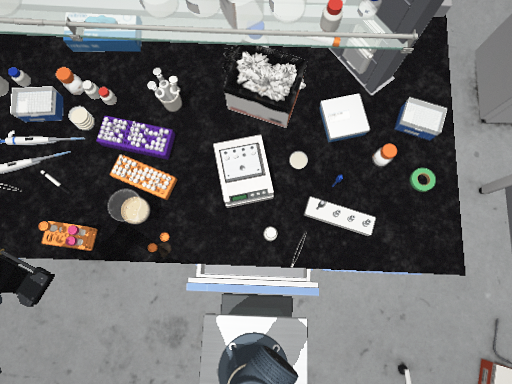

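View pics/side1.png

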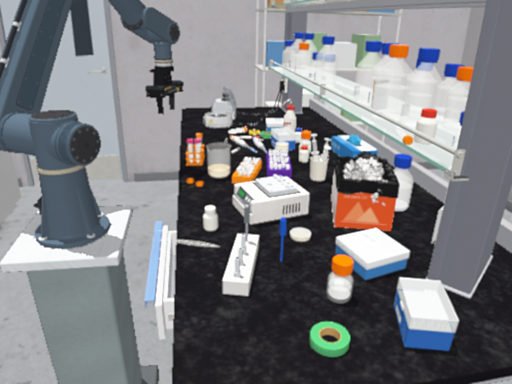

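Run:
```python
import cv2,numpy as np
t=cv2.imread("pics/top1.png");s=cv2.imread("pics/side1.png")
def cr(i,x0,y0,w,h,f):return cv2.resize(i[y0:y0+h,x0:x0+w],None,fx=f,fy=f,interpolation=cv2.INTER_CUBIC)
a=cr(t,205,130,80,80,5);b=cr(t,300,165,80,80,5)
cv2.imwrite("pics/a.png",np.hstack([a,b]))
a=cr(s,228,170,84,60,5);b=cr(s,215,195,76,100,5)
cv2.imwrite("pics/b.png",np.hstack([cv2.copyMakeBorder(a,0,200,0,0,cv2.BORDER_CONSTANT),b]))
```

```text
(no output)
```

View pics/a.png

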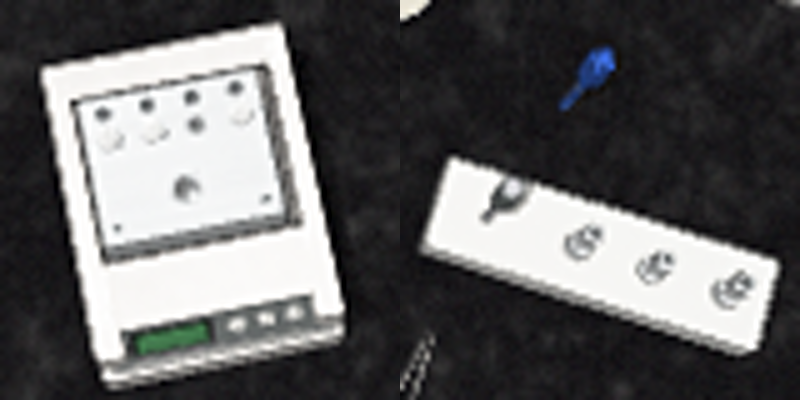

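View pics/b.png

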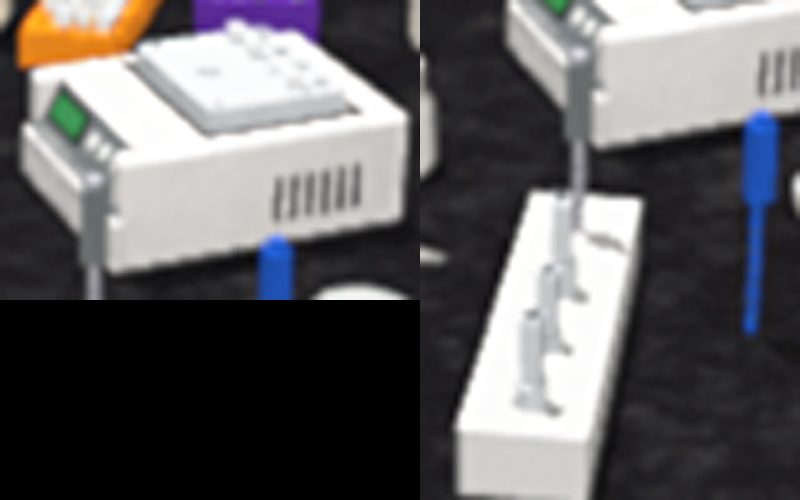

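Run:
```python
from h import *
from scipy.optimize import least_squares
c=shot("top"); s=shot("side")
A=lambda p,x0,y0:np.array(p,float)/5+[x0,y0]-0.4
g=cv2.cvtColor(c["img"],cv2.COLOR_RGB2GRAY).astype(float)
def cen(g,u,v,r):
    ys,xs=np.mgrid[v-r:v+r+1,u-r:u+r+1];p=g[v-r:v+r+1,u-r:u+r+1];w=np.clip(np.median(p)-12-p,0,None);return np.array([(w*xs).sum(),(w*ys).sum()])/w.sum()
uv=cen(g,242,167,5);print("well px",uv,"at face",np.round(atz(c,[uv],.092),4))
gs=cv2.cvtColor(s["img"],cv2.COLOR_RGB2GRAY).astype(float)
us=cen(gs,270,184,4);print("side",us,np.round(atz(s,[us],.092),4))
blk=A([[75,103],[267,67],[296,220],[105,252]],205,130)
P=atz(c,blk,.092);print("block",np.round(P,4),P.mean(0),np.linalg.norm(P-np.roll(P,1,0),axis=1))
hs=A([[42,68],[282,24],[345,322]],205,130);P=atz(c,hs[:2],.078);print("house back",np.round(P,4),np.linalg.norm(P[0]-P[1]))
st=A([[450,156],[779,262],[752,346],[421,246]],300,165)
P=atz(c,st,.036);print("stand",np.round(P,4),np.linalg.norm(P-np.roll(P,1,0),axis=1))
# stand fit by mask edges
def fit(c,uv,z,L,W):
    P=atz(c,uv,z)[:,:2]
    f=lambda p:(np.array([[W/2,L/2],[W/2,-L/2],[-W/2,-L/2],[-W/2,L/2]])@np.array([[np.cos(p[2]),np.sin(p[2])],[-np.sin(p[2]),np.cos(p[2])]])+p[:2]-P).ravel()
    r=least_squares(f,[*P.mean(0),-.3]);return r.x,np.round(r.fun,4)
x,f=fit(c,st,.036,.214,.058);print("stand fit",x,f)
for y in(-.081,-.033,.015,.075):
    q=x[:2]+y*np.array([-np.sin(x[2]),np.cos(x[2])]);print(y,np.round(q,4))
    if y<.07:
        for h in(.076,.082,.088):print("   top at",h,np.round((proj(c,[[*q,h]])[0]-[300,165])*5+2,0),np.round((proj(s,[[*q,h]])[0]-[215,195])*5+2+[420,0],0))
    else: print("  rod top",(proj(c,[[*q,.138]])[0]-[300,165])*5+2,(proj(c,[[*q,.036]])[0]-[300,165])*5+2,(proj(s,[[*q,.138]])[0]-[215,195])*5+2+[420,0],(proj(s,[[*q,.036]])[0]-[215,195])*5+2+[420,0])
    print("   mouth",(proj(c,[[*q,.036]])[0]-[300,165])*5+2)
```

```text
well px [241.40969697 167.02787879] at face [[0.5961 0.061  0.092 ]]
side [269.30434783 183.98550725] [[0.596  0.0551 0.092 ]]
block [[ 0.648   0.1319  0.092 ]
 [ 0.6765  0.0127  0.092 ]
 [ 0.5777 -0.0091  0.092 ]
 [ 0.5528  0.1076  0.092 ]] [0.6137753  0.06077136 0.092     ] [0.09826239 0.12251783 0.10112236 0.11930613]
house back [[0.6751 0.156  0.078 ]
 [0.7108 0.0045 0.078 ]] 0.15565183992053858
stand [[ 0.5349 -0.4126  0.036 ]
 [ 0.4751 -0.6134  0.036 ]
 [ 0.4217 -0.5928  0.036 ]
 [ 0.4761 -0.3922  0.036 ]] [0.06221471 0.20951886 0.05716198 0.20785517]
stand fit [ 0.47697124 -0.50274655 -0.28248449] [-0.0003  0.0045 -0.0001 -0.0002 -0.0024 -0.0046  0.0028  0.0003]
-0.081 [ 0.4544 -0.5805]
   top at 0.076 [761. 284.] [646. 725.]
   top at 0.082 [766. 283.] [647. 711.]
   top at 0.088 [771. 282.] [647. 698.]
   mouth [727.78575818 292.70496552]
-0.033 [ 0.4678 -0.5344]
   top at 0.076 [681. 259.] [661. 628.]
   top at 0.082 [686. 258.] [661. 615.]
   top at 0.088 [690. 256.] [662. 602.]
   mouth [651.08942471 268.37140846]
0.015 [ 0.4812 -0.4883]
   top at 0.076 [602. 234.] [674. 542.]
   top at 0.082 [606. 233.] [674. 529.]
   top at 0.088 [611. 231.] [675. 516.]
   mouth [575.16356872 244.26530033]
0.075 [ 0.4979 -0.4307]
  rod top [545.05298959 184.57634892] [481.27834285 214.43333595] [692.76889606 318.12521678] [684.92581848 525.07360065]
   mouth [481.27834285 214.43333595]
```

Run:
```python
from h import *
from scipy.optimize import least_squares
c=shot("top"); s=shot("side")
def fit(c,uv,z,L,W):
    P=atz(c,uv,z)[:,:2]
    f=lambda p:(np.array([[W/2,L/2],[W/2,-L/2],[-W/2,-L/2],[-W/2,L/2]])@np.array([[np.cos(p[2]),np.sin(p[2])],[-np.sin(p[2]),np.cos(p[2])]])+p[:2]-P).ravel()
    r=least_squares(f,[*P.mean(0),-.3]);return r.x,np.round(r.fun,4)
st=np.array([[50,156],[379,262],[352,346],[21,246]])/5+[300,165]-.4
x,f=fit(c,st,.036,.214,.058);print("stand fit",x,f)
ss=np.array([[640-420,199],[590-420,432],[458-420,430],[530-420,192]])/5+[215,195]-.4
print("side",np.round(atz(s,ss,.036),3))
ct=lambda P:(proj(c,[P])[0]-[300,165])*5+2+[400,0]
cs=lambda P:(proj(s,[P])[0]-[215,195])*5+2+[420,0]
for y in(-.081,-.033,.015,.075):
    q=x[:2]+y*np.array([-np.sin(x[2]),np.cos(x[2])]);print(y,np.round(q,4),"mouth",ct([*q,.036]),cs([*q,.036]))
    for h in((.076,.082,.088) if y<.07 else (.138,)):print("   top at",h,ct([*q,h]).round(),cs([*q,h]).round())
g=cv2.cvtColor(c["img"],cv2.COLOR_RGB2GRAY);print(g[160:174,234:250])
```

```text
stand fit [ 0.46681493 -0.25294367 -0.27353631] [-0.0013  0.0006  0.001   0.0018 -0.0013 -0.0009  0.0017 -0.0015]
side [[ 0.526 -0.159  0.036]
 [ 0.468 -0.362  0.036]
 [ 0.41  -0.352  0.036]
 [ 0.468 -0.144  0.036]]
-0.081 [ 0.4449 -0.3309] mouth [724.28654702 291.27735897] [529.60842084 396.29209997]
   top at 0.076 [743. 283.] [529. 322.]
   top at 0.082 [745. 281.] [529. 311.]
   top at 0.088 [748. 280.] [529. 300.]
-0.033 [ 0.4579 -0.2847] mouth [649.9414034  267.84147142] [544.88834433 337.93459649]
   top at 0.076 [666. 259.] [545. 266.]
   top at 0.082 [668. 257.] [545. 255.]
   top at 0.088 [671. 256.] [545. 244.]
0.015 [ 0.4709 -0.2385] mouth [576.18036837 244.59002155] [558.84725817 284.61934694]
   top at 0.076 [589. 235.] [559. 215.]
   top at 0.082 [591. 233.] [559. 205.]
   top at 0.088 [593. 231.] [559. 194.]
0.075 [ 0.4871 -0.1807] mouth [484.74548376 215.76773283] [574.67972616 224.14474975]
   top at 0.138 [511. 186.] [576.  50.]
[[247 246 246 245 245 246 245 246 246 245 245 245 244 245 244 244]
 [246 246 245 245 245 245 245 245 245 245 245 245 245 245 245 245]
 [245 245 245 245 245 245 245 245 246 246 246 245 245 244 245 245]
 [245 245 245 245 245 247 247 246 247 245 244 246 246 245 246 245]
 [246 246 246 245 246 247 246 242 243 243 239 247 245 245 244 244]
 [246 246 246 246 246 245 221 161 180 213 239 246 245 244 244 244]
 [245 245 245 246 246 231 140 117 130 145 197 240 246 245 245 243]
 [245 245 246 246 245 219 106 120 139 157 167 228 246 244 243 244]
 [245 245 246 246 245 216 114 130 168 224 207 232 246 245 245 245]
 [244 245 245 245 244 227 171 158 190 247 242 245 247 246 246 246]
 [244 245 245 245 246 246 232 218 214 238 241 247 247 247 247 246]
 [244 245 246 246 246 248 249 249 249 248 247 246 246 246 245 245]
 [245 246 246 246 247 246 246 246 246 245 244 245 245 245 244 245]
 [245 246 245 245 245 244 245 245 244 245 246 247 247 248 249 247]]
```

Call:
{"fn": "move_arm", "kwargs": {
  "series": "-518 -586 0 0 0 81;-518 -586 0 0 0 81;-518 -586 0 0 0 81;-518 -586 0 0 0 81;-518 -586 0 0 0 81;-518 -586 0 0 0 81;-518 -586 0 0 0 81;-518 -586 0 0 0 81",
  "jaw": 0.6
}}

```text
time: 2.32
position: [0.358, 0.2464, 0.2449]
tool_rot: [0.659, 0.752, 0.0, 0.0]
ft_force: [1.2, -0.4, 0.2]
grip_width: 0.0533
grip_force: 0.0
```

```bash
cat >> h.py <<'E'
from scipy.spatial.transform import Rotation as Ro
YAW=-15.7
def go(x,y,z,yaw=YAW,tilt=(0,0)):
    """tilt: world rotvec(deg) x,y applied to the upright tool"""
    o=robot.get_obs();R=Ro.from_quat(o["tool_rot"])
    a=np.radians(yaw);T=np.array([[np.sin(a),np.cos(a),0],[-np.cos(a),np.sin(a),0],[0,0,-1]]).T
    T=np.c_[[np.sin(a)*-1,np.cos(a),0],[np.cos(a),np.sin(a),0],[0,0,-1]]
    T=Ro.from_rotvec([*tilt,0],degrees=True)*Ro.from_matrix(T)
    d=R.inv().apply(np.array([x,y,z])-o["position"])*1000; r=(R.inv()*T).as_rotvec(degrees=True)
    print("t",round(float(o["time"]),2),"pos",np.round(o["position"],4),"F",np.round(o["ft_force"],1),"w",round(float(o["grip_width"]),4),"move",np.round(d,1),np.round(r,1))
E
python3 -c "
from h import *
go(.487,-.182,.2)"
```

```text
t 2.32 pos [0.358  0.2464 0.2449] F [ 1.2 -0.4  0.2] w 0.0533 move [-441.7   71.2   44.9] [ 0.1 -0.  23.3]
```

Call:
{"fn": "move_arm", "kwargs": {
  "series": "-442 71 20 0 0 23;-442 71 20 0 0 23;-442 71 20 0 0 23;-442 71 20 0 0 23;-442 71 20 0 0 23;-442 71 20 0 0 23;-442 71 20 0 0 23;-442 71 20 0 0 23"
}}

```text
time: 2.98
position: [0.4556, -0.0726, 0.2299]
tool_rot: [0.794, 0.608, 0.0, 0.0]
ft_force: [0.6, 0.4, 0.2]
grip_width: 0.0527
grip_force: 0.0
```

```bash
python3 -c "
from h import *
go(.487,-.182,.2)"
```

```text
t 2.98 pos [ 0.4556 -0.0726  0.2299] F [0.6 0.4 0.2] w 0.0527 move [-97.4  58.8  30. ] [ 0.  -0.   0.6]
```

Call:
{"fn": "move_arm", "kwargs": {
  "series": "-97 59 30 0 0 0.6;-97 59 30 0 0 0.6;-97 59 30 0 0 0.6;-97 59 30 0 0 0.6;-97 59 30 0 0 0.6;-97 59 30 0 0 0.6;-97 59 30 0 0 0.6"
}}

```text
time: 3.57
position: [0.4864, -0.178, 0.1998]
tool_rot: [0.797, 0.604, -0.0, -0.0]
ft_force: [0.7, -0.7, 0.1]
grip_width: 0.0524
grip_force: 0.0
```

```bash
python3 -c "
from h import *
go(.487,-.182,.115)
c=shot('side','s2.png',(190,120,290,240),5)
print([ (proj(c,[p])[0]-[190,120])*5 for p in ([.487,-.182,.2],[.487,-.182,.138],[.487,-.182,.036])])"
```

```text
t 3.57 pos [ 0.4864 -0.178   0.1998] F [ 0.7 -0.7  0.1] w 0.0524 move [-3.7  1.7 84.8] [-0.  -0.   0.1]
[array([280.26587609, 310.20415637]), array([279.30621603, 423.66724895]), array([277.87662855, 598.3687785 ])]
```

View pics/s2.png

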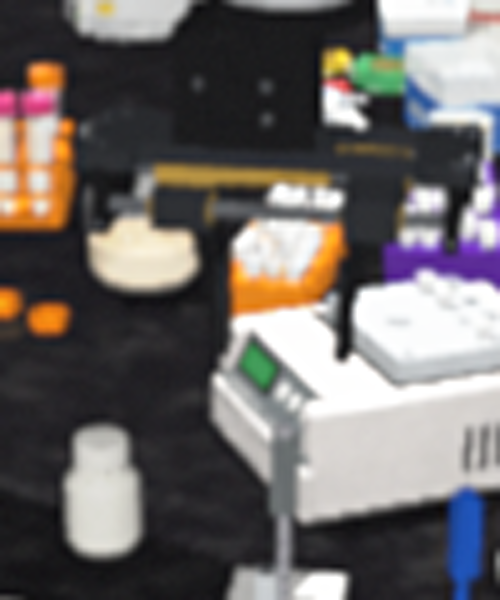

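Call:
{"fn": "move_arm", "kwargs": {
  "series": "-4 1 30 0 0 0;-4 1 60 0 0 0;-4 1 85 0 0 0;-4 1 85 0 0 0;-4 1 85 0 0 0"
}}

```text
time: 4.03
position: [0.4862, -0.182, 0.1144]
tool_rot: [0.797, 0.605, -0.0, -0.001]
ft_force: [-0.4, 0.1, 0.8]
grip_width: 0.0522
grip_force: 0.0
```

Call:
{"fn": "move_arm", "kwargs": {
  "series": "0 0 0 0 0 0;0 0 0 0 0 0;0 0 0 0 0 0;0 0 0 0 0 0;0 0 0 0 0 0;0 0 0 0 0 0",
  "jaw": 0,
  "newtons": 20
}}

```text
time: 4.53
position: [0.4871, -0.1837, 0.1152]
tool_rot: [0.797, 0.604, 0.0, 0.001]
ft_force: [0.3, 0.9, -0.4]
grip_width: 0.0198
grip_force: 0.0
```

```bash
python3 -c "
from h import *
go(.487,-.182,.115)"
```

```text
t 4.53 pos [ 0.4871 -0.1837  0.1152] F [ 0.3  0.9 -0.4] w 0.0198 move [ 1.6 -0.5  0.2] [0.1 0.  0. ]
```

Call:
{"fn": "move_arm", "kwargs": {
  "series": "0 0 0 0 0 0;0 0 0 0 0 0;0 0 0 0 0 0;0 0 0 0 0 0;0 0 0 0 0 0"
}}

```text
time: 4.95
position: [0.487, -0.1836, 0.1148]
tool_rot: [0.797, 0.604, 0.0, 0.0]
ft_force: [-1.1, 0.4, 3.0]
grip_width: 0.0129
grip_force: 20.0
```

Call:
{"fn": "move_arm", "kwargs": {
  "series": "0 0 -20 0 0 0;0 0 -40 0 0 0;0 0 -70 0 0 0;0 0 -100 0 0 0;0 0 -100 0 0 0;0 0 -100 0 0 0"
}}

```text
time: 5.45
position: [0.4877, -0.1839, 0.216]
tool_rot: [0.797, 0.604, 0.001, 0.002]
ft_force: [0.0, 0.3, -1.2]
grip_width: 0.0127
grip_force: 20.0
```

```bash
python3 -c "
from h import *
go(.596,.0575,.215)
c=shot('side')
print([(n,r['xyz'],r['p']) for n in ('rod_tip','rod_mid') for r in robot.tip_of(c,n)])
cv2.imwrite('pics/s3.png',cv2.resize(c['img'][130:250,200:300,::-1],None,fx=5,fy=5,interpolation=2))"
```

```text
t 5.45 pos [ 0.4877 -0.1839  0.216 ] F [ 0.   0.3 -1.2] w 0.0127 move [261.7  39.    0.9] [0.2 0.1 0. ]
[('rod_tip', [0.5692, -0.2388, -0.0056], 0.52), ('rod_tip', [0.4893, -0.1829, 0.1122], 0.46), ('rod_mid', [0.5713, -0.2355, 0.0601], 0.73), ('rod_mid', [0.4879, -0.1848, 0.1782], 0.65)]
```

View pics/s3.png

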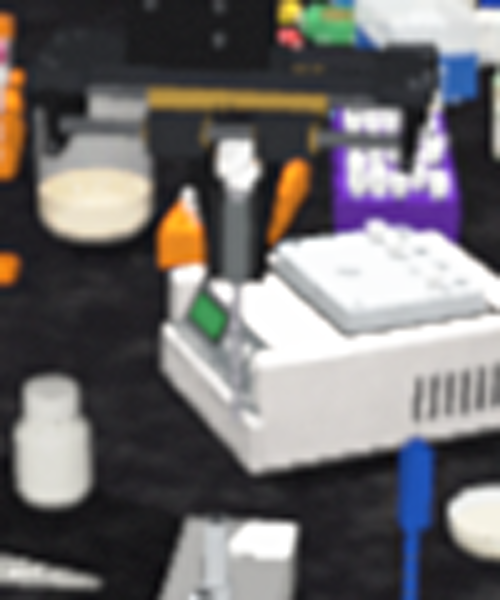

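Call:
{"fn": "move_arm", "kwargs": {
  "series": "32 5 -9 0 0 0;65 10 -9 0 0 0;98 15 -9 0 0 0;131 20 -9 0 0 0;164 25 -9 0 0 0;197 30 -9 0 0 0;230 35 -9 0 0 0;262 39 -9 0 0 0"
}}

```text
time: 6.27
position: [0.5948, 0.0599, 0.2215]
tool_rot: [0.797, 0.604, -0.001, -0.001]
ft_force: [0.4, -0.1, -1.6]
grip_width: 0.0128
grip_force: 20.0
```

Call:
{"fn": "move_arm", "kwargs": {
  "series": "0 0 0 0 0 0;0 0 0 0 0 0;0 0 0 0 0 0;0 0 0 0 0 0"
}}

```text
time: 6.6
position: [0.5943, 0.0572, 0.2226]
tool_rot: [0.797, 0.604, -0.001, -0.001]
ft_force: [-0.5, -0.7, -0.5]
grip_width: 0.0131
grip_force: 20.0
```

```bash
python3 -c "
from h import *
go(.596,.0575,.215)
c=shot('side');o=robot.get_obs()
p=o['position'];tip=p-[0,0,.1028];q=proj(c,[tip,p,[.596,.0575,.092]]);print((q-[230,120])*6)
print([(n,r['xyz'],r['p']) for n in ('rod_tip','rod_mid') for r in robot.tip_of(c,n)])
cv2.imwrite('pics/s4.png',cv2.resize(c['img'][120:220,230:330,::-1],None,fx=6,fy=6,interpolation=2))"
```

```text
t 6.6 pos [0.5943 0.0572 0.2226] F [-0.5 -0.7 -0.5] w 0.0131 move [0.8 1.5 7.6] [-0.1  0.1 -0.1]
[[234.02179399 332.95806013]
 [240.25582385 143.51096066]
 [234.95119104 382.18868862]]
[('rod_tip', [0.597, 0.0592, 0.1194], 0.59), ('rod_tip', [0.5673, -0.2382, -0.0041], 0.53), ('rod_tip', [0.6531, -0.1226, 0.0009], 0.25), ('rod_mid', [0.5739, -0.2361, 0.0608], 0.7), ('rod_mid', [0.5964, 0.058, 0.185], 0.69), ('rod_mid', [0.4421, -0.3317, 0.0475], 0.65)]
```

View pics/s4.png

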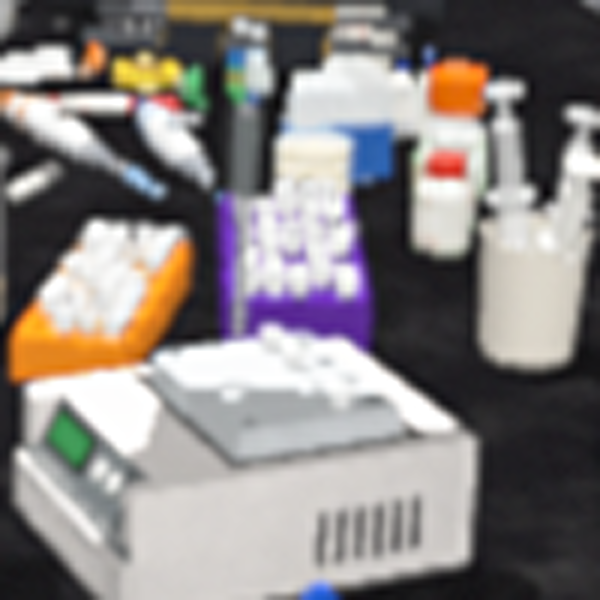

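Call:
{"fn": "move_arm", "kwargs": {
  "series": "0 0 10 0 0 0;0 0 20 0 0 0;0 0 24 0 0 0;0 0 26 0 0 0;0 0 28 0 0 0;0 0 30 0 0 0;0 0 32 0 0 0;0 0 33 0 0 0",
  "newtons": 10
}}

```text
time: 7.42
position: [0.5953, 0.0583, 0.1905]
tool_rot: [0.797, 0.604, 0.0, 0.0]
ft_force: [-0.2, -0.4, -0.0]
grip_width: 0.0128
grip_force: 10.0
```

Call:
{"fn": "move_arm", "kwargs": {
  "series": "0 0 4 0 0 0;0 0 8 0 0 0;0 0 12 0 0 0;0 0 16 0 0 0;0 0 19 0 0 0;0 0 21 0 0 0;0 0 22 0 0 0;0 0 22 0 0 0"
}}

```text
time: 8.08
position: [0.5952, 0.0582, 0.1684]
tool_rot: [0.797, 0.604, -0.0, -0.0]
ft_force: [-0.2, -0.2, -0.6]
grip_width: 0.0127
grip_force: 10.0
```

Inside the well, no contact so far. Small steps to the first possible floor.

Call:
{"fn": "move_arm", "kwargs": {
  "series": "0 0 1 0 0 0;0 0 2 0 0 0;0 0 3 0 0 0;0 0 4 0 0 0;0 0 5 0 0 0;0 0 5 0 0 0"
}}

```text
time: 8.58
position: [0.5952, 0.0582, 0.1635]
tool_rot: [0.797, 0.604, -0.0, -0.0]
ft_force: [-0.0, 0.4, -0.5]
grip_width: 0.0131
grip_force: 10.0
```

Call:
{"fn": "move_arm", "kwargs": {
  "series": "0 0 1 0 0 0;0 0 1.7 0 0 0;0 0 2.4 0 0 0;0 0 2.4 0 0 0"
}}

```text
time: 8.92
position: [0.5952, 0.0582, 0.1611]
tool_rot: [0.797, 0.604, -0.0, -0.0]
ft_force: [-0.1, 0.1, -0.0]
grip_width: 0.0127
grip_force: 10.0
```

Call:
{"fn": "move_arm", "kwargs": {
  "series": "0 0 0.7 0 0 0;0 0 1.4 0 0 0;0 0 2 0 0 0;0 0 2 0 0 0"
}}

```text
time: 9.25
position: [0.5952, 0.0582, 0.1591]
tool_rot: [0.797, 0.604, -0.0, -0.0]
ft_force: [0.3, 0.4, -1.9]
grip_width: 0.0126
grip_force: 10.0
```

Call:
{"fn": "move_arm", "kwargs": {
  "series": "0 0 0.5 0 0 0;0 0 1 0 0 0;0 0 1 0 0 0"
}}

```text
time: 9.5
position: [0.5954, 0.0582, 0.1588]
tool_rot: [0.797, 0.604, 0.0, 0.0]
ft_force: [-1.6, -0.4, 3.6]
grip_width: 0.0127
grip_force: 10.0
```

```bash
python3 -c "
from h import *
go(.596,.0575,.215)
"
```

```text
t 9.5 pos [0.5954 0.0582 0.1588] F [-1.6 -0.4  3.6] w 0.0127 move [ -0.5   0.8 -56.2] [ 0. -0.  0.]
```

Call:
{"fn": "move_arm", "kwargs": {
  "series": "0 0 0.5 0 0 0;0 0 0.5 0 0 0;0 0 0.5 0 0 0"
}}

```text
time: 9.75
position: [0.5954, 0.0582, 0.1588]
tool_rot: [0.797, 0.604, 0.0, 0.0]
ft_force: [-1.7, 0.2, 6.0]
grip_width: 0.0131
grip_force: 10.0
```

Call:
{"fn": "move_arm", "kwargs": {
  "series": "0 0 -2 0 0 0;0 0 -4 0 0 0;0 1.5 -4 0 0 0;0 3 -4 0 0 0;0 4 -4 0 0 0;0 4 -4 0 0 0;0 4 -4 0 0 0",
  "newtons": 20
}}

```text
time: 10.33
position: [0.5992, 0.0571, 0.1615]
tool_rot: [0.797, 0.604, -0.0, -0.0]
ft_force: [-0.5, -0.4, -0.3]
grip_width: 0.0126
grip_force: 20.0
```

Call:
{"fn": "move_arm", "kwargs": {
  "series": "0 -2 0 0 0 0;0 -4 0 0 0 0;0 -6 0 0 0 0;0 -7 0 0 0 0;0 -8 0 0 0 0;0 -8 0 0 0 0;0 -8 0 0 0 0"
}}

```text
time: 10.92
position: [0.5914, 0.0593, 0.1618]
tool_rot: [0.797, 0.604, 0.0, 0.0]
ft_force: [0.2, 0.7, -0.7]
grip_width: 0.0126
grip_force: 20.0
```

Call:
{"fn": "move_arm", "kwargs": {
  "series": "0 2 0 0 0 0;0 4 0 0 0 0;2 4 0 0 0 0;3 4 0 0 0 0;4 4 0 0 0 0;4 4 0 0 0 0;4 4 0 0 0 0"
}}

```text
time: 11.5
position: [0.5963, 0.0622, 0.1617]
tool_rot: [0.797, 0.604, -0.0, -0.0]
ft_force: [-0.1, -0.2, -0.6]
grip_width: 0.0129
grip_force: 20.0
```

Call:
{"fn": "move_arm", "kwargs": {
  "series": "-2 0 0 0 0 0;-4 0 0 0 0 0;-6 0 0 0 0 0;-7 0 0 0 0 0;-8 0 0 0 0 0;-8 0 0 0 0 0;-8 0 0 0 0 0"
}}

```text
time: 12.08
position: [0.5942, 0.0542, 0.1618]
tool_rot: [0.797, 0.604, 0.0, 0.0]
ft_force: [-0.7, 0.3, 0.1]
grip_width: 0.0127
grip_force: 20.0
```

Call:
{"fn": "move_arm", "kwargs": {
  "series": "-0.7 0 0 0 0 0;-1.5 0 0 0 0 0;-1.5 0 0 0 0 0;-1.5 0 0 0 0 0"
}}

```text
time: 12.42
position: [0.5938, 0.0529, 0.1618]
tool_rot: [0.797, 0.604, -0.0, 0.0]
ft_force: [-1.0, -0.2, -0.1]
grip_width: 0.0126
grip_force: 20.0
```

Call:
{"fn": "move_arm", "kwargs": {
  "series": "2 0 0 0 0 0;5 0 0 0 0 0;8 0 0 0 0 0;9.5 0 0 0 0 0;10.3 0 0 0 0 0;11 0 0 0 0 0;11 0 0 0 0 0;11 0 0 0 0 0"
}}

```text
time: 13.08
position: [0.5968, 0.0636, 0.1618]
tool_rot: [0.797, 0.604, -0.0, -0.0]
ft_force: [-0.7, 0.3, -1.1]
grip_width: 0.0129
grip_force: 20.0
```

Call:
{"fn": "move_arm", "kwargs": {
  "series": "-3 0 0 0 0 0;-5.5 0 0 0 0 0;-5.5 2 0 0 0 0;-5.5 4 0 0 0 0;-5.5 5 0 0 0 0;-5.5 5.5 0 0 0 0;-5.5 5.5 0 0 0 0;-5.5 5.5 0 0 0 0"
}}

```text
time: 13.75
position: [0.6006, 0.0568, 0.1617]
tool_rot: [0.797, 0.604, 0.0, -0.0]
ft_force: [-0.4, 1.2, 0.2]
grip_width: 0.013
grip_force: 20.0
```

Call:
{"fn": "move_arm", "kwargs": {
  "series": "0 -3 0 0 0 0;0 -6 0 0 0 0;0 -8.5 0 0 0 0;0 -9.5 0 0 0 0;0 -10.3 0 0 0 0;0 -11 0 0 0 0;0 -11 0 0 0 0;0 -11 0 0 0 0"
}}

```text
time: 14.42
position: [0.5901, 0.0597, 0.1618]
tool_rot: [0.797, 0.604, 0.0, 0.0]
ft_force: [-0.3, -0.4, -1.0]
grip_width: 0.0127
grip_force: 20.0
```

Call:
{"fn": "move_arm", "kwargs": {
  "series": "0 3 0 0 0 0;0 5.5 -5 0 0 0;0 5.5 -30 0 0 0;0 5.5 -62 0 0 0;0 5.5 -62 0 0 0;0 5.5 -62 0 0 0"
}}

```text
time: 14.92
position: [0.5972, 0.058, 0.2262]
tool_rot: [0.797, 0.604, 0.002, 0.002]
ft_force: [0.7, 0.3, -0.6]
grip_width: 0.0127
grip_force: 20.0
```

```bash
python3 -c "
from h import *
go(.487,-.1836,.222)"
```

```text
t 14.92 pos [0.5972 0.058  0.2262] F [ 0.7  0.3 -0.6] w 0.0127 move [-262.4  -40.7    3.7] [ 0.3 -0.1  0. ]
```

Call:
{"fn": "move_arm", "kwargs": {
  "series": "-32 -5 0 0 0 0;-65 -10 0 0 0 0;-98 -15 0 0 0 0;-131 -20 0 0 0 0;-164 -25 0 0 0 0;-197 -30 0 0 0 0;-230 -35 0 0 0 0;-262 -39 0 0 0 0"
}}

```text
time: 15.58
position: [0.4852, -0.1844, 0.2227]
tool_rot: [0.797, 0.604, -0.001, -0.001]
ft_force: [0.0, 0.5, 0.3]
grip_width: 0.0131
grip_force: 20.0
```

Call:
{"fn": "move_arm", "kwargs": {
  "series": "0 0 0 0 0 0;0 0 0 0 0 0;0 0 0 0 0 0;0 0 0 0 0 0;0 0 0 0 0 0"
}}

```text
time: 16.0
position: [0.4871, -0.1822, 0.2235]
tool_rot: [0.796, 0.605, -0.0, -0.0]
ft_force: [0.3, 0.2, 0.5]
grip_width: 0.0128
grip_force: 20.0
```

```bash
python3 -c "
from h import *
go(.487,-.1836,.170)
c=shot('side');o=robot.get_obs()
p=o['position'];tip=p-[0,0,.1028];q=proj(c,[tip,p,p-[0,0,.06]]);print((q-[200,120])*6)
print([(n,r['xyz'],r['p']) for n in ('rod_tip','rod_mid') for r in robot.tip_of(c,n)])
cv2.imwrite('pics/s5.png',cv2.resize(c['img'][140:240,200:300,::-1],None,fx=6,fy=6,interpolation=2))"
```

```text
t 16.0 pos [ 0.4871 -0.1822  0.2235] F [0.3 0.2 0.5] w 0.0128 move [-1.4  0.3 53.5] [-0.  -0.   0.1]
[[275.305823   545.21853987]
 [277.24254448 318.82069292]
 [276.08289016 453.24289127]]
[('rod_tip', [0.5688, -0.2394, 0.0], 0.49), ('rod_tip', [0.4888, -0.1785, 0.1199], 0.48), ('rod_tip', [0.4607, -0.2838, 0.0136], 0.38), ('rod_mid', [0.5726, -0.2359, 0.0607], 0.62), ('rod_mid', [0.4895, -0.1818, 0.184], 0.46)]
```

View pics/s5.png

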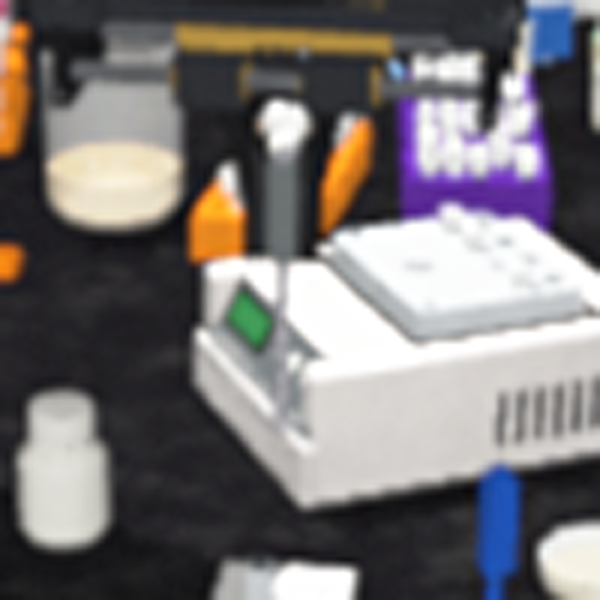

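Call:
{"fn": "move_arm", "kwargs": {
  "series": "-1.4 0 20 0 0 0;-1.4 0 50 0 0 0;-1.4 0 80 0 0 0;-1.4 0 80 0 0 0;-1.4 0 80 0 0 0;-1.4 0 80 0 0 0"
}}

```text
time: 16.65
position: [0.4871, -0.1848, 0.1447]
tool_rot: [0.797, 0.604, 0.0, 0.0]
ft_force: [0.8, -0.6, -0.7]
grip_width: 0.0126
grip_force: 20.0
```

```bash
python3 -c "
from h import *
go(.487,-.1836,.117)"
```

```text
t 16.65 pos [ 0.4871 -0.1848  0.1447] F [ 0.8 -0.6 -0.7] w 0.0126 move [ 1.2 -0.4 27.7] [0. 0. 0.]
```

Call:
{"fn": "move_arm", "kwargs": {
  "series": "1 0 0 0 0 0;1 0 3 0 0 0;1 0 6 0 0 0;1 0 9 0 0 0;1 0 12 0 0 0;1 0 12 0 0 0",
  "newtons": 10
}}

```text
time: 17.15
position: [0.4864, -0.1837, 0.1313]
tool_rot: [0.797, 0.604, -0.0, -0.001]
ft_force: [0.4, -0.3, -0.7]
grip_width: 0.0131
grip_force: 10.0
```

Tip about 8 mm inside its socket without force; go on.

Call:
{"fn": "move_arm", "kwargs": {
  "series": "0 0 4 0 0 0;0 0 8 0 0 0;0 0 12 0 0 0;0 0 14 0 0 0;0 0 15 0 0 0;0 0 15 0 0 0"
}}

```text
time: 17.65
position: [0.4866, -0.1838, 0.1164]
tool_rot: [0.797, 0.604, -0.0, -0.0]
ft_force: [-0.0, 0.6, 0.7]
grip_width: 0.0127
grip_force: 10.0
```

Call:
{"fn": "move_arm", "kwargs": {
  "series": "0 0 0 0 0 0;0 0 0 0 0 0;0 0 0 0 0 0;0 0 0 0 0 0",
  "jaw": 0.5
}}

```text
time: 17.98
position: [0.4869, -0.184, 0.117]
tool_rot: [0.797, 0.604, 0.0, 0.0]
ft_force: [-0.1, 0.5, 0.6]
grip_width: 0.0318
grip_force: 0.0
```

Call:
{"fn": "move_arm", "kwargs": {
  "series": "0 0 -20 0 0 0;0 0 -50 0 0 0;0 0 -90 0 0 0;0 0 -90 0 0 0;0 0 -90 0 0 0"
}}

```text
time: 18.4
position: [0.4882, -0.1847, 0.2092]
tool_rot: [0.797, 0.604, 0.001, 0.003]
ft_force: [0.1, 0.7, -0.1]
grip_width: 0.0431
grip_force: 0.0
```

```bash
python3 -c "
from h import *
go(.4449,-.3335,.19)"
```

```text
t 18.4 pos [ 0.4882 -0.1847  0.2092] F [ 0.1  0.7 -0.1] w 0.0431 move [-154.9   -1.6   19.5] [0.3 0.1 0. ]
```

Call:
{"fn": "move_arm", "kwargs": {
  "series": "-38 0 0 0 0 0;-77 0 0 0 0 0;-115 -1 0 0 0 0;-154 -1 0 0 0 0;-154 -1 20 0 0 0;-154 -1 50 0 0 0;-154 -1 90 0 0 0;-154 -1 90 0 0 0"
}}

```text
time: 19.07
position: [0.4393, -0.3275, 0.1081]
tool_rot: [0.797, 0.603, -0.001, -0.01]
ft_force: [-0.9, 0.8, -1.1]
grip_width: 0.0435
grip_force: 0.0
```

```bash
python3 -c "
from h import *
go(.4449,-.3335,.070)
c=shot('side','s6.png',(195,180,295,300),5);o=robot.get_obs()
print([(n,r['xyz'],r['p']) for n in ('rod_tip','rod_mid','plug_middle_mid') for r in robot.tip_of(c,n)])"
```

```text
t 19.07 pos [ 0.4393 -0.3275  0.1081] F [-0.9  0.8 -1.1] w 0.0435 move [-4.6  7.6 38. ] [-0.9 -0.6 -0.1]
[('rod_tip', [0.5715, -0.2387, -0.0021], 0.75), ('rod_tip', [0.6142, 0.0615, 0.0911], 0.4), ('rod_mid', [0.5926, 0.057, 0.0001], 0.74), ('plug_middle_mid', [0.4431, -0.3361, 0.0443], 0.46)]
```

View pics/s6.png

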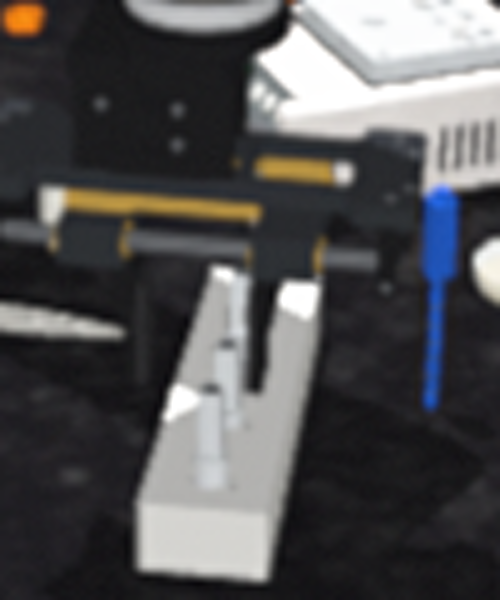

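Call:
{"fn": "move_arm", "kwargs": {
  "series": "0 0 0 0 0 0;0 0 0 0 0 0;0 0 0 0 0 0;0 0 0 0 0 0"
}}

```text
time: 19.6
position: [0.4447, -0.3322, 0.1183]
tool_rot: [0.797, 0.604, 0.0, 0.001]
ft_force: [0.1, -0.6, -0.1]
grip_width: 0.0434
grip_force: 0.0
```

```bash
python3 -c "
from h import *
go(.4449,-.3335,.070)"
```

```text
t 19.6 pos [ 0.4447 -0.3322  0.1183] F [ 0.1 -0.6 -0.1] w 0.0434 move [-1.1  0.4 48.3] [0.1 0.1 0. ]
```

Call:
{"fn": "move_arm", "kwargs": {
  "series": "-1 0 15 0 0 0;-1 0 30 0 0 0;-1 0 42 0 0 0;-1 0 48 0 0 0;-1 0 48 0 0 0;-1 0 48 0 0 0;-1 0 48 0 0 0"
}}

```text
time: 20.18
position: [0.4443, -0.3332, 0.0695]
tool_rot: [0.797, 0.604, 0.0, 0.001]
ft_force: [0.8, -0.5, -0.5]
grip_width: 0.0434
grip_force: 0.0
```

Call:
{"fn": "move_arm", "kwargs": {
  "series": "0 0 0 0 0 0;0 0 0 0 0 0;0 0 0 0 0 0;0 0 0 0 0 0;0 0 0 0 0 0;0 0 0 0 0 0;0 0 0 0 0 0;0 0 0 0 0 0",
  "jaw": 0,
  "newtons": 15
}}

```text
time: 20.85
position: [0.4439, -0.333, 0.0692]
tool_rot: [0.797, 0.604, -0.0, 0.0]
ft_force: [-0.6, -0.5, 5.3]
grip_width: 0.0108
grip_force: 37.9
```

Call:
{"fn": "move_arm", "kwargs": {
  "series": "0 0 0 0 0 0;0 0 0 0 0 0;0 0 0 0 0 0"
}}

```text
time: 21.1
position: [0.4439, -0.333, 0.0692]
tool_rot: [0.797, 0.604, -0.0, 0.0]
ft_force: [-1.1, 1.2, 5.7]
grip_width: 0.0109
grip_force: 37.9
```

Call:
{"fn": "move_arm", "kwargs": {
  "series": "0 0 0 0 0 0;0 0 0 0 0 0;0 0 -4 0 0 0;0 0 -4 0 0 0;0 0 -4 0 0 0",
  "jaw": 0.25
}}

```text
time: 21.52
position: [0.4438, -0.3326, 0.0727]
tool_rot: [0.797, 0.604, -0.0, -0.0]
ft_force: [0.6, 0.2, -0.8]
grip_width: 0.0214
grip_force: 0.0
```

Call:
{"fn": "move_arm", "kwargs": {
  "series": "0 0 0 0 0 0;0 0 0 0 0 0;0 0 0 0 0 0;0 0 0 0 0 0;0 0 0 0 0 0;0 0 0 0 0 0",
  "jaw": 0
}}

```text
time: 22.02
position: [0.4438, -0.3327, 0.0726]
tool_rot: [0.797, 0.604, -0.0, -0.0]
ft_force: [-0.2, -0.1, -0.5]
grip_width: 0.0112
grip_force: 15.0
```

Call:
{"fn": "move_arm", "kwargs": {
  "series": "0 0 -15 0 0 0;0 0 -30 0 0 0;0 0 -60 0 0 0;0 0 -95 0 0 0;0 0 -130 0 0 0;0 0 -165 0 0 0;0 0 -165 0 0 0;0 0 -165 0 0 0"
}}

```text
time: 22.68
position: [0.4448, -0.3337, 0.2402]
tool_rot: [0.797, 0.604, 0.0, 0.003]
ft_force: [0.1, 0.4, -0.3]
grip_width: 0.0106
grip_force: 15.0
```

```bash
python3 -c "
from h import *
go(.5955,.0587,.2)
c=shot('side')
cv2.imwrite('pics/s7.png',cv2.resize(c['img'][150:270,195:295,::-1],None,fx=5,fy=5,interpolation=2))
print([(n,np.round(r['xyz'],3),r['p']) for n in ('rod_tip','rod_mid','plug_middle_mid') for r in robot.tip_of(c,n)])"
```

```text
t 22.68 pos [ 0.4448 -0.3337  0.2402] F [ 0.1  0.4 -0.3] w 0.0106 move [418.7  38.8  39.1] [0.3 0.2 0. ]
[('rod_tip', array([ 0.57 , -0.236, -0.   ]), 0.69), ('rod_mid', array([ 0.486, -0.182,  0.076]), 0.56), ('rod_mid', array([ 0.571, -0.239,  0.062]), 0.51), ('rod_mid', array([ 0.458, -0.282,  0.041]), 0.4), ('plug_middle_mid', array([ 0.446, -0.34 ,  0.217]), 0.47)]
```

View pics/s7.png

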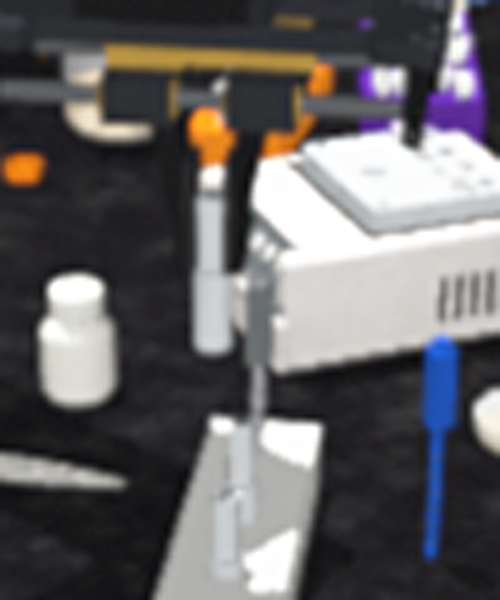

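Call:
{"fn": "move_arm", "kwargs": {
  "series": "38 3 0 0 0 0;76 7 0 0 0 0;114 10 0 0 0 0;152 14 0 0 0 0;190 17 0 0 0 0;228 21 0 0 0 0;266 24 0 0 0 0;304 28 0 0 0 0"
}}

```text
time: 23.55
position: [0.5524, -0.0457, 0.2359]
tool_rot: [0.797, 0.604, -0.001, -0.002]
ft_force: [1.2, 0.3, -0.2]
grip_width: 0.011
grip_force: 15.0
```

Call:
{"fn": "move_arm", "kwargs": {
  "series": "30 3 5 0 0 0;60 6 10 0 0 0;90 9 20 0 0 0;110 11 30 0 0 0;115 11 35 0 0 0;115 11 35 0 0 0;115 11 35 0 0 0;115 11 35 0 0 0"
}}

```text
time: 24.22
position: [0.5944, 0.0588, 0.2025]
tool_rot: [0.797, 0.604, -0.001, -0.0]
ft_force: [0.4, 0.4, -0.8]
grip_width: 0.0109
grip_force: 15.0
```

```bash
python3 -c "
from h import *
go(.5955,.0587,.16)"
```

```text
t 24.22 pos [0.5944 0.0588 0.2025] F [ 0.4  0.4 -0.8] w 0.0109 move [ 0.2  1.1 42.5] [-0.1  0.  -0.1]
```

Call:
{"fn": "move_arm", "kwargs": {
  "series": "0 1 15 0 0 0;0 1 30 0 0 0;0 1 40 0 0 0;0 1 44 0 0 0;0 1 44 0 0 0;0 1 44 0 0 0;0 1 44 0 0 0",
  "newtons": 8
}}

```text
time: 24.8
position: [0.5963, 0.0594, 0.1596]
tool_rot: [0.797, 0.604, 0.001, 0.001]
ft_force: [-0.4, -0.0, -0.5]
grip_width: 0.0109
grip_force: 8.0
```

```bash
python3 -c "
from h import *
go(.5955,.0587,.15)"
```

```text
t 24.8 pos [0.5963 0.0594 0.1596] F [-0.4 -0.  -0.5] w 0.0109 move [-0.9 -0.6  9.6] [ 0.1 -0.  -0. ]
```

Call:
{"fn": "move_arm", "kwargs": {
  "series": "-0.6 -0.4 2 0 0 0;-0.6 -0.4 4 0 0 0;-0.6 -0.4 6 0 0 0;-0.6 -0.4 7.5 0 0 0;-0.6 -0.4 8.5 0 0 0;-0.6 -0.4 8.5 0 0 0;-0.6 -0.4 8.5 0 0 0"
}}

```text
time: 25.38
position: [0.5952, 0.0593, 0.1502]
tool_rot: [0.797, 0.604, -0.0, -0.0]
ft_force: [-0.6, -1.0, -0.3]
grip_width: 0.011
grip_force: 8.0
```

Foot 2 mm below the face with no load; it has entered the chamfer. Continue slowly.

Call:
{"fn": "move_arm", "kwargs": {
  "series": "0 0 0.7 0 0 0;0 0 1.4 0 0 0;0 0 2 0 0 0;0 0 2 0 0 0"
}}

```text
time: 25.72
position: [0.5951, 0.0593, 0.1481]
tool_rot: [0.797, 0.604, -0.0, -0.0]
ft_force: [0.1, 0.9, -0.5]
grip_width: 0.0111
grip_force: 8.0
```

Call:
{"fn": "move_arm", "kwargs": {
  "series": "0 0 1 0 0 0;0 0 2 0 0 0;0 0 3 0 0 0;0 0 3 0 0 0"
}}

```text
time: 26.05
position: [0.5951, 0.0593, 0.145]
tool_rot: [0.797, 0.604, -0.0, -0.0]
ft_force: [0.5, -0.3, -0.1]
grip_width: 0.0111
grip_force: 8.0
```

Call:
{"fn": "move_arm", "kwargs": {
  "series": "0 0 2 0 0 0;0 0 4 0 0 0;0 0 6 0 0 0;0 0 8 0 0 0;0 0 10 0 0 0;0 0 10 0 0 0"
}}

```text
time: 26.55
position: [0.5951, 0.0593, 0.1348]
tool_rot: [0.797, 0.604, -0.0, -0.0]
ft_force: [-0.1, -0.6, -1.3]
grip_width: 0.011
grip_force: 8.0
```

Call:
{"fn": "move_arm", "kwargs": {
  "series": "0 0 2 0 0 0;0 0 4 0 0 0;0 0 6 0 0 0;0 0 8 0 0 0;0 0 10 0 0 0;0 0 12 0 0 0;0 0 14 0 0 0;0 0 14 0 0 0"
}}

```text
time: 27.22
position: [0.5951, 0.0593, 0.1208]
tool_rot: [0.797, 0.604, -0.0, -0.0]
ft_force: [0.5, 0.4, -0.1]
grip_width: 0.0113
grip_force: 8.0
```

Call:
{"fn": "move_arm", "kwargs": {
  "series": "0 0 1 0 0 0;0 0 2 0 0 0;0 0 3 0 0 0;0 0 3 0 0 0"
}}

```text
time: 27.55
position: [0.5951, 0.0593, 0.1181]
tool_rot: [0.797, 0.604, -0.0, -0.0]
ft_force: [1.3, 0.3, -1.3]
grip_width: 0.0108
grip_force: 8.0
```

Call:
{"fn": "move_arm", "kwargs": {
  "series": "0 0 0.5 0 0 0;0 0 1 0 0 0;0 0 1.3 0 0 0;0 0 1.3 0 0 0"
}}

```text
time: 27.88
position: [0.5951, 0.0593, 0.1169]
tool_rot: [0.797, 0.604, -0.0, -0.0]
ft_force: [0.7, 0.0, -0.5]
grip_width: 0.0108
grip_force: 8.0
```

Call:
{"fn": "move_arm", "kwargs": {
  "series": "0 0 0.5 0 0 0;0 0 0.9 0 0 0;0 0 0.9 0 0 0"
}}

```text
time: 28.13
position: [0.5953, 0.0593, 0.1164]
tool_rot: [0.797, 0.604, 0.0, 0.0]
ft_force: [-0.1, 0.2, 1.6]
grip_width: 0.0111
grip_force: 8.0
```

Contact at exactly the expected seated height. Let go, rise, back off.

Call:
{"fn": "move_arm", "kwargs": {
  "series": "0 0 0 0 0 0;0 0 0 0 0 0;0 0 0 0 0 0;0 0 0 0 0 0",
  "jaw": 0.28
}}

```text
time: 28.47
position: [0.5951, 0.0593, 0.116]
tool_rot: [0.797, 0.604, -0.0, -0.0]
ft_force: [-0.5, -0.0, -0.8]
grip_width: 0.0232
grip_force: 0.0
```

Call:
{"fn": "move_arm", "kwargs": {
  "series": "0 0 -20 0 0 0;0 0 -50 0 0 0;0 0 -90 0 0 0;0 0 -130 0 0 0;0 0 -130 0 0 0"
}}

```text
time: 28.88
position: [0.6001, 0.0591, 0.2545]
tool_rot: [0.797, 0.604, 0.006, 0.006]
ft_force: [0.9, -0.3, -0.1]
grip_width: 0.0241
grip_force: 0.0
```

Call:
{"fn": "move_arm", "kwargs": {
  "series": "40 -40 0 0 0 0;80 -80 0 0 0 0;120 -120 0 0 0 0;150 -150 0 0 0 0;150 -150 0 0 0 0;150 -150 0 0 0 0;150 -150 0 0 0 0;150 -150 0 0 0 0"
}}

```text
time: 29.55
position: [0.4916, 0.2443, 0.2461]
tool_rot: [0.797, 0.605, 0.0, 0.0]
ft_force: [0.1, -0.2, -0.2]
grip_width: 0.0244
grip_force: 0.0
```

```bash
python3 -c "
from h import *
go(.5955,.0587,.15)
for n in('side','top'):
    c=shot(n)
    print(n,[(k,np.round(r['xyz'],3),round(r['p'],2)) for k in ('rod_mid','rod_tip','plug_middle_shoulder','plug_middle_mid','plug_short_mid','plug_long_mid','white_bottle','beaker_1l') for r in robot.tip_of(c,k)[:3]],sep='\n')
    if n=='side': print(cv2.cvtColor(c['img'],cv2.COLOR_RGB2GRAY)[170:192:1,262:280]); print(proj(c,[[.5955,.059,z] for z in (.092,.126)]))
"
```

```text
t 29.55 pos [0.4916 0.2443 0.2461] F [ 0.1 -0.2 -0.2] w 0.0244 move [-150.8  150.    96.3] [0.1 0.  0.1]
side
[('rod_mid', array([ 0.49 , -0.184,  0.076]), 0.65), ('rod_mid', array([ 0.57 , -0.237,  0.063]), 0.55), ('plug_middle_shoulder', array([0.594, 0.062, 0.092]), 0.57), ('plug_middle_shoulder', array([ 0.655, -0.124,  0.002]), 0.53), ('plug_middle_mid', array([0.593, 0.055, 0.093]), 0.57), ('plug_short_mid', array([ 0.459, -0.286,  0.041]), 0.57), ('plug_short_mid', array([ 0.398, -0.041, -0.   ]), 0.48), ('plug_long_mid', array([ 0.488, -0.185,  0.04 ]), 0.73), ('plug_long_mid', array([ 0.469, -0.239,  0.052]), 0.57), ('white_bottle', array([ 0.399, -0.041,  0.001]), 0.73), ('beaker_1l', array([ 0.452,  0.396, -0.001]), 0.83)]
[[ 28  30  29  29  45  68  75  75  82  90  85  81  88  95  92  83  83  82]
 [ 34  33  30  31  44  63  67  66  66  67  67  68  69  68  67  66  67  66]
 [ 37  35  35  32  42  62  75  72  72  73  67  64  64  63  65  64  67  67]
 [ 38  36  37  37  43  82 129 133 123 118  90  89 110 111  96  73  64  65]
 [ 35  37  37  38  43 109 194 211 193 171 125 151 200 20
[... 1265 characters left out ...]
235 233 226 222 218 214 207]]
[[268.91187528 183.52616826]
 [269.24563656 173.50110994]]
top
[('rod_mid', array([ 0.57 , -0.238,  0.062]), 0.44), ('rod_mid', array([ 0.488, -0.179,  0.078]), 0.4), ('rod_tip', array([ 0.568, -0.239, -0.   ]), 0.57), ('rod_tip', array([ 0.598,  0.057, -0.   ]), 0.26), ('plug_middle_mid', array([0.593, 0.058, 0.086]), 0.44), ('plug_middle_mid', array([ 0.457, -0.287,  0.043]), 0.4), ('plug_short_mid', array([ 0.458, -0.288,  0.046]), 0.6), ('plug_long_mid', array([ 0.47 , -0.239,  0.052]), 0.55), ('white_bottle', array([ 0.46 , -0.286,  0.014]), 0.64), ('white_bottle', array([ 0.402, -0.038,  0.   ]), 0.48), ('white_bottle', array([0.592, 0.06 , 0.091]), 0.45)]
```

```bash
python3 -c "
from h import *
print(robot.hand_in())"
```

```text
the job is handed in; nothing more can be done
None
```

I measured the well at 36 mm deep, seated the middle plug with its shoulder level with the block's face, stood the rod back in its socket, and handed the job in at about 30 s; no verdict came back.

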